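Tip the inlaid panel onto the press bed and run the bed home

ROBOT

A 7-joint arm with a two-finger parallel gripper is mounted at the origin on the work surface. World frame = base frame: x ahead of the robot, y to its left, z up, the work surface at z = 0. Lengths are in m, angles in rad, forces in N, time in s.
With the tool pointing down it reaches from about 0.4 to 0.85 m from the base axis. Payload 4.5 kg.
Tool frame: the origin (TCP) lies between the finger pads; the fingertips stand 25 mm ahead of it and the grasp point (between the pads) lies 6 mm ahead of it; z points along the fingers, y is the line along which they close (so a half turn about z gives the same grasp; the last joint's range is limited). The gripper opens to 88 mm and grips with 3 to 60 N. Pads are 18 mm wide; open, the fingers measure 123 mm over their backs; the gripper's body (75 mm by 187 mm) begins 45 mm behind the grasp point.
Start: joints at [-1.21, 0.689, -0.195, 1.565, 0.157, 0.902, -0.215], TCP at [0.201, 0.592, 0.264] pointing down, gripper open.
Joint ranges: [-3.01, 3.01], [-0.46, 2.08], [-1.47, 1.51], [0.13, 2.56], [-1, 4.14], [0.04, 2.09], [-2.66, 2.66]. Speed limits (rad/s): [2.57, 2.57, 3.14, 3.14, 3.14, 3.14, 3.14].

INTERFACE

Orientations are given as a 3x3 rotation matrix whose columns are the frame's x, y, z axes.
In Python, from plant import r gives the robot as it stands.
- The arm moves only by the shell command python3 -m creep 'ROWS' [OPENING] [FORCE]. ROWS is text: rows parted by semicolons, each of 4 numbers parted by spaces: the shift along the tool's x, y, z each as a share of 30 cm, from -1 to 1, then the turn about the tool's z as a share of 180 degrees, from -1 to 1. In form: x y z yaw; .... A call has 1 to 5 rows; each row is the pose to reach, as a shift and turn from the pose commanded when the call began, along the tool's axes at that moment, turning the shorter way round; what a row does not reach only later rows make up. A row lasts 1/8 s, in which the tool goes at most 62.5 mm and 10.7 degrees, less where a joint would pass 70% of its speed; a pose out of reach is approached as far as the arm can. A call with a number of a shift or a turn outside -1 to 1 is refused whole. A call with a gripper value outside its range is refused whole. OPENING is the gripper command: -1 is shut, 1 is fully open, values between are in proportion, set as the call begins (- or left out, the last holds). The fingers move at their own pace and stop on an object; FORCE is the grip in N (left out, the last holds). Time passes only in rows, so rows that repeat a pose let the fingers close. It gives the time, the measured TCP pose, the force, the opening and the grip force at its end, in the units of the state.
- r.get_state(): the state, without advancing time (a new reading comes with each control period).
- r.read_camera(name): name is "scene" or "side" or "wrist"; returns a dict with "frame" (480x640x3 uint8, red, green, blue), "intrinsics" (3x3 intrinsics, pixels), "xyz" and "attitude" of the camera in the world; the wrist camera has in their place "hand_eye" (4x4, takes a point from camera to tool coordinates, whose origin is the TCP and whose axes are the flange's). Camera axes: x right, y down, z forward; pixel columns grow to the right and rows downward; lengths in m; the calibration is good to about 2 mm. The wrist camera is an equidistant fisheye: a pixel r from the principal point sees the ray r / f radians off the axis. A picture is of the moment at which its call begins: read the wrist's pose just before it. There is no depth.
- r.close_job(): hands the job in; it is judged then, once.
The state is a dict: "time": time; "q": joint angles; "dq": joint speeds; "joint_efforts": joint torques, N m; "ee_pos": TCP position; "tcp_rot": TCP orientation; "force": force on the tool from outside, world axes, zero at the start; "wrist_torque": the same for the moment, N m; "gripper_width": finger opening in m; "grip_force": force on a finger pad.
Only numpy, scipy, OpenCV 4.12 (cv2) and the standard library are available. Lean on these libraries where they do the work, as an engineer would, in place of code of your own. Each camera call takes 0.05 s, during which the arm holds its last target. There are 200 camera calls.

TASK

Load the veneer press by pushing with the fingertips only, never pinching or lifting the panel: push the standing inlaid panel over near its top, towards the press, so that it comes to lie pearl side up on the cork with its whole outline inside the black line. Then push the sliding bed by its handle bar all the way home under the raised platen, gently enough that the panel stays inside the line. Leave the lever up and the things on the bench where they are.

Things in the scene. Friction and masses are not known exactly. Their poses are not given: they have to be found in the camera images.
- press: Dark cast iron veneer press, fixed, 310 mm wide (its y). Origin on the bench under the middle of its throat; -x is the loading side, where the bed slides out on two rails (80 mm either side of the middle, tops 52 mm high, ending 340 mm out). The raised platen's underside is 137 mm above the bench. Above the bed no part reaches farther out in -x than 85 mm from the origin.
- bed (a joint): Sliding bed of the press, in m: 0 is home at its stop under the platen, 0.22 fully out; starts 0.208 to 0.22. A 230 x 190 x 12 mm aluminium plate faced with a cork pad, top 70 mm above the bench. It slides level along the press's x, stays where it is left and takes about 5 N to push.
- zone (a point): Middle of the black-lined rectangle on the cork, on the cork's surface (70 mm above the bench); it travels with the bed. The rectangle is 170 mm along its x by 150 mm along its y to the outer edge of the 3 mm line, and its axes are those of the press: +x points into the press, z up.
- handle (a point): Middle of the bed's black handle bar, 58 mm above the bench, its axes those of the press: a round bar 20 mm thick, 90 mm long along the press's y, held 75 mm in front of the bed's outer end by a steel rod at each end; it travels with the bed. Push its outer side towards +x of the press; the air around and below it is free.
- panel: Brown panel 110 mm wide (y), 120 high (z), 20 thick (x), 0.2 kg, standing loose on its edge on the cork near the bed's outer end. Origin mid lower edge, z up while it stands. Its -x face, with pearl and ebony triangles, looks away from the press; the plain +x face looks to it. Pushed in its top third it tips without sliding much and falls by itself once leaning 10 degrees.
- panel_mid (a point): Middle of the panel's block: 60 mm up its z from its origin.
- foot_l (a point): Left end of the panel's lower edge (+y 55 mm), at mid thickness.
- foot_r (a point): Right end of the panel's lower edge (-y 55 mm), at mid thickness.
- top_l (a point): Left end of the panel's upper edge (+y 55 mm, 120 mm up), at mid thickness.
- top_r (a point): Right end of the panel's upper edge (-y 55 mm, 120 mm up), at mid thickness.
- lever (a joint): Long steel lever of the press with a black grip, in rad: 0 is fully up (leaning back, away from the loading side), growing as it is pulled forward and down, which lowers the platen. It turns beside the cheek on the press's +y side and starts at 0.
- burnisher: Round boxwood burnisher standing on its foot on the bench beside the bed, 44 mm across and 80 mm high. Origin under its middle. To be left alone.
- checker: Glossy red acrylic checker lying flat on the bench beside the bed, 36 mm across, 10 mm thick. Origin under its middle. To be left alone.
- hinge_a: Miniature brass hinge lying open on the bench beside the bed, 31 x 34 mm, 6 mm high at the knuckle. Origin under its middle. To be left alone.
- hinge_b: The other brass hinge of the pair, the same size, also on the bench beside the bed. Origin under its middle. To be left alone.
There are look-alikes about, which are no part of the job. Of the things like the panel, leave any that is blue or red; of the rest the larger one is meant.

How it is judged:
On the way, in this order (a step that is already met when the one before it is completed fails the run):
1. with the bed still out, the panel lies tipped over, pearl side up, wholly inside the black line (angle between panel's own x axis and vertical above 3.05 rad and height (world z) of panel_mid between 0.074 and 0.086 m and x of foot_l in the frame of zone between -0.085 and 0.085 m and y of foot_l in the frame of zone between -0.075 and 0.075 m and x of foot_r in the frame of zone between -0.085 and 0.085 m and y of foot_r in the frame of zone between -0.075 and 0.075 m and x of top_l in the frame of zone between -0.085 and 0.085 m and y of top_l in the frame of zone between -0.075 and 0.075 m and x of top_r in the frame of zone between -0.085 and 0.085 m and y of top_r in the frame of zone between -0.075 and 0.075 m and linear speed of panel below 0.02 m/s and angular speed of panel below 0.1 rad/s and value of joint bed above 0.15 m), for 0.2 s.
2. the bed is pushed fully home with the panel on it (angle between panel's own x axis and vertical above 3.05 rad and height (world z) of panel_mid between 0.074 and 0.086 m and x of foot_l in the frame of zone between -0.085 and 0.085 m and y of foot_l in the frame of zone between -0.075 and 0.075 m and x of foot_r in the frame of zone between -0.085 and 0.085 m and y of foot_r in the frame of zone between -0.075 and 0.075 m and x of top_l in the frame of zone between -0.085 and 0.085 m and y of top_l in the frame of zone between -0.075 and 0.075 m and x of top_r in the frame of zone between -0.085 and 0.085 m and y of top_r in the frame of zone between -0.075 and 0.075 m and value of joint bed below 0.005 m), for 0.2 s.
At the end, for the whole second after the job is handed in: The panel lies flat on the cork, pearl side up (within 5 degrees), at rest, all four corners inside the outer edge of the black line; the bed is within 5 mm of its home stop and the lever is still up (within 0.1 rad) (all of step 2 and linear speed of panel below 0.02 m/s and angular speed of panel below 0.1 rad/s and value of joint lever below 0.1 rad); the robot touches nothing.
It fails at once if the panel is lifted or carried (height (world z) of panel_mid above 0.142 m or (angle between panel's own x axis and vertical above 3.05 rad and height (world z) of panel_mid above 0.092 m)).
It fails at once if the panel falls off the bed (height (world z) of panel_mid below 0.06 m).
It fails at once if the panel is squeezed or pushed with more than 15 N (contact force between the fingers and panel above 15 N).
It fails at once if the lever is pulled down by more than 0.15 rad (value of joint lever above 0.15 rad).
It fails at once if the burnisher, the checker or a hinge is moved more than 15 mm (distance of any of burnisher, checker, hinge_a, hinge_b from where it was at the start of the episode above 0.015 m).
It also fails if it takes over 48 s, if anything falls off the work surface, if the arm or the gripper's body presses on something with over 40 N, if the wrist force passes 120 N, or if a joint passes its speed limit or range.

## Working session

There is one attempt and no reset: what is moved stays moved. The work goes in short steps, Python scripts to look and compute and a shell command to move; the robot and the scene stay as the last step left them, time stands still between calls to the robot, and variables do not carry over. Pictures are saved under pics/ and viewed, at most 10 in all, crops included, and the job is handed in when it is done.

```bash
mkdir -p pics; ls; cat > h.py <<'E'
import numpy as np, cv2, pickle
from plant import r
def snap(n,f):
    c=r.read_camera(n); cv2.imwrite(f'pics/{f}.png',c['frame'][:,:,::-1]); pickle.dump(c,open(f'pics/{f}.pkl','wb')); return c
def load(f): return pickle.load(open(f'pics/{f}.pkl','rb'))
def onplane(c,u,v,z):
    K=np.array(c['intrinsics']); R=np.array(c['attitude']); p=np.array(c['xyz'])
    d=R@np.linalg.solve(K,[u,v,1]); return p+d*(z-p[2])/d[2]
def proj(c,P):
    K=np.array(c['intrinsics']); R=np.array(c['attitude']); p=np.array(c['xyz'])
    q=K@(R.T@(np.array(P)-p)); return q[:2]/q[2]
E
python3 - <<'E'
from h import *
for n in('scene','side'):
    c=snap(n,n+'0'); print(n,c['intrinsics'],c['xyz'],c['attitude'])
s=r.get_state(); print(s['time'],s['ee_pos'],s['tcp_rot'],s['gripper_width'],s['force'])
E
```

```text
pics
scene [[451.02650996   0.         314.8890045 ]
 [  0.         451.02650996 233.94445069]
 [  0.           0.           1.        ]] [ 0.9582446  -0.41291452  0.72149081] [[ 0.71063656  0.50239846 -0.49253575]
 [ 0.70342663 -0.49376227  0.51126294]
 [ 0.01366215 -0.7097849  -0.70428598]]
side [[447.61463375   0.         326.42557342]
 [  0.         447.61463375 244.95567   ]
 [  0.           0.           1.        ]] [0.30508902 0.46573733 0.79797384] [[-0.87889335 -0.34741675  0.32687625]
 [-0.47701664  0.64192497 -0.60032279]
 [-0.00126784 -0.68354512 -0.72990716]]
0.1 [0.20053503 0.59140027 0.26300532] [[-9.47076339e-01  3.21008193e-01 -3.83655095e-04]
 [ 3.21008390e-01  9.47075027e-01 -1.58351386e-03]
 [-1.44970763e-04 -1.62286501e-03 -9.99998673e-01]] 0.08753956021381726 [-0.43885068  0.4929567  -0.17890983]
```

View pics/scene0.png

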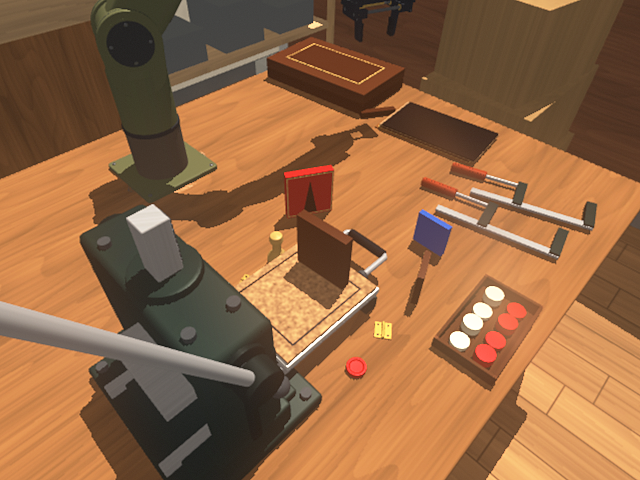

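View pics/side0.png

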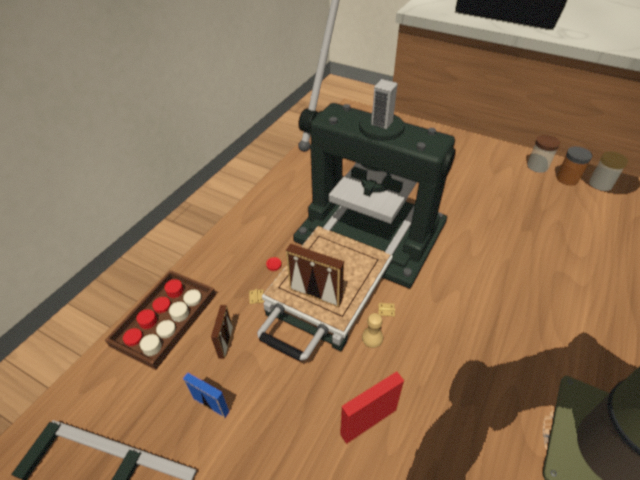

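The scene view shows the panel standing on the cork at about (323,250), the handle bar at (365,243) and the press at lower left. In the side view the panel is at (315,275) and the handle at (281,344). I'll zoom in on both.

```bash
python3 - <<'E'
from h import *
a=load('scene0')['frame'][205:365,225:395,::-1]; b=load('side0')['frame'][225:365,250:400,::-1]
cv2.imwrite('pics/ca.png',cv2.resize(a,None,fx=3.5,fy=3.5,interpolation=cv2.INTER_CUBIC))
cv2.imwrite('pics/cb.png',cv2.resize(b,None,fx=4,fy=4,interpolation=cv2.INTER_CUBIC))
E
```

```text
(no output)
```

View pics/ca.png

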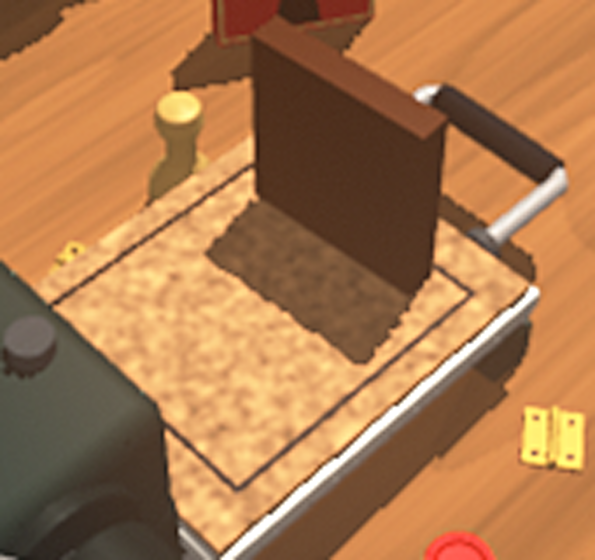

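View pics/cb.png

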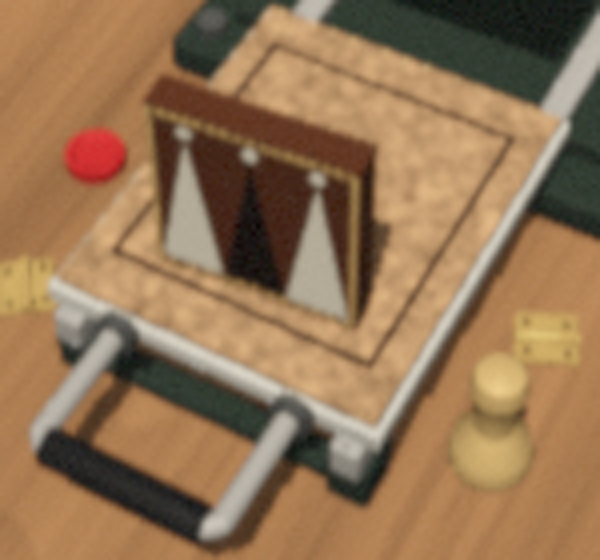

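The crops show, in crop pixels:

| Feature | Side crop | Scene crop |
|---|---|---|
| Line corners | (118,250), (278,45), (512,140), (372,362) | (237,490), (472,292) |
| Panel top face | (148,100), (165,78), (375,148), (358,175) | (255,38), (285,22), (447,122), (415,140) |
| Handle ends | (50,450), (205,522) | (440,98), (555,170) |

```bash
python3 - <<'E'
from h import *
np.set_printoptions(precision=4,suppress=True)
S=load('side0');C=load('scene0')
s=lambda u,v,z:onplane(S,250+(u+.5)/4-.5,225+(v+.5)/4-.5,z)[:2]
c=lambda u,v,z:onplane(C,225+(u+.5)/3.5-.5,205+(v+.5)/3.5-.5,z)[:2]
L=np.array([s(*p,.07) for p in[(118,250),(278,45),(512,140),(372,362)]])
print('side line',L,'\nedges',[np.linalg.norm(L[i]-L[i-1]) for i in range(4)],'mid',L.mean(0))
print('scene line',c(472,292,.07),c(237,490,.07))
d1=L[1]-L[0];d2=L[2]-L[3];d3=L[2]-L[1];d4=L[3]-L[0]
print('yaw x',[np.degrees(np.arctan2(d[1],d[0])) for d in(d1,d2)],'y dir',[np.degrees(np.arctan2(d[1],d[0])) for d in(d3,d4)])
d=c(237,490,.07)-c(472,292,.07);print('scene yaw',np.degrees(np.arctan2(d[1],d[0])),np.linalg.norm(d))
T=np.array([s(*p,.19) for p in[(148,100),(165,78),(375,148),(358,175)]]);print('side top',T,T.mean(0))
U=np.array([c(*p,.19) for p in[(447,122),(415,140),(255,38),(285,22)]]);print('scene top',U,U.mean(0))
for X in(T[3]-T[0],T[2]-T[1],U[3]-U[0],U[2]-U[1]):print('topdir',np.degrees(np.arctan2(X[1],X[0])),np.linalg.norm(X))
print('foot',s(165,258,.07),s(355,325,.07))
print('handle side',s(50,450,.058),s(205,522,.058),'scene',c(440,98,.058),c(555,170,.058))
E
```

```text
side line [[ 0.6599  0.0171]
 [ 0.6592 -0.1499]
 [ 0.5131 -0.1475]
 [ 0.5143  0.0162]] 
edges [np.float64(0.14552659572842708), np.float64(0.16703251568588096), np.float64(0.14612680560597407), np.float64(0.16367113633217206)] mid [ 0.5866 -0.066 ]
scene line [0.659  0.0182] [ 0.6583 -0.1499]
yaw x [np.float64(-90.23638672120694), np.float64(-90.44518681624707)] y dir [np.float64(179.03989281955506), np.float64(-179.63921376581789)]
scene yaw -90.2408964914634 0.1681500723273132
side top [[ 0.6363  0.011 ]
 [ 0.6367 -0.0046]
 [ 0.531  -0.0127]
 [ 0.5304  0.005 ]] [ 0.5836 -0.0003]
scene top [[ 0.6392  0.0079]
 [ 0.6365 -0.0117]
 [ 0.5332 -0.0163]
 [ 0.5351  0.0028]] [ 0.586  -0.0043]
topdir -176.76682558697314 0.10602061284107644
topdir -175.61857256341113 0.10600129922408608
topdir -177.19166986154767 0.10422391227401702
topdir -177.46580338661735 0.10345433334332849
foot [0.636 0.01 ] [0.5317 0.0007]
handle side [0.6295 0.126 ] [0.5453 0.1237] scene [0.5437 0.1246] [0.6291 0.1276]
```

Both views agree on the following:

- **Axes:** press +x points along world −y, to within 0.3°.
- **Zone:** its middle is about (0.587, −0.066).
- **Panel:** its middle is about (0.585, −0.002), turned about 3°, with the top edge 106 mm long (given as 110).
- **Handle:** it is about (0.587, 0.125).

Tipped over, the panel should land with nearly 20 mm of margin. I'll approach with the fingers part open across the panel.

```bash
python3 -m creep '-0.9 -0.63 0 0.396; -0.9 -0.63 0 0.396; -0.9 -0.63 0 0.396; -0.9 -0.63 0 0.396; -0.9 -0.63 0 0.396' 0.1; python3 -m creep '0 0 0 0.1' ; python3 - <<'E'
from h import *
s=r.get_state(); d=np.array([.586,.07,.26])-s['ee_pos']; R=np.array(s['tcp_rot']); print(s['time'],s['ee_pos'],R.round(3),R.T@d/.3)
E
```

```text
time: 0.72
ee_pos: [0.3864, 0.3383, 0.2637]
tcp_rot: [[-0.296, 0.955, -0.0], [0.955, 0.296, 0.0], [0.0, -0.0, -1.0]]
force: [0.4, 0.5, 0.7]
gripper_width: 0.0484
grip_force: 0.0
time: 0.85
ee_pos: [0.3894, 0.334, 0.2638]
tcp_rot: [[-0.101, 0.995, 0.001], [0.995, 0.101, -0.003], [-0.004, 0.001, -1.0]]
force: [-0.5, 1.4, -0.3]
gripper_width: 0.0487
grip_force: 0.0
0.85 [0.38935851 0.33398048 0.26376144] [[-0.101  0.995  0.001]
 [ 0.995  0.101 -0.003]
 [-0.004  0.001 -1.   ]] [-0.94185228  0.56278601  0.0164906 ]
```

```bash
python3 -m creep '-0.93 0.56 0 0; -0.93 0.56 0 0; -0.93 0.56 0 0; -0.93 0.56 0 0; -0.93 0.56 0 0'; python3 -m creep '0 0 0 0;0 0 0 0;0 0 0 0' ; python3 - <<'E'
from h import *
s=r.get_state(); d=np.array([.586,.045,.192])-s['ee_pos']; R=np.array(s['tcp_rot']); print(s['time'],s['ee_pos'],R.round(4),R.T@d/.3, np.degrees(np.arctan2(R[1,1],R[0,1])))
E
```

```text
time: 1.48
ee_pos: [0.5782, 0.0918, 0.2634]
tcp_rot: [[-0.119, 0.993, -0.001], [0.993, 0.119, 0.0], [0.0, -0.001, -1.0]]
force: [0.8, 1.4, -0.4]
gripper_width: 0.0483
grip_force: 0.0
time: 1.85
ee_pos: [0.5764, 0.0955, 0.2635]
tcp_rot: [[-0.122, 0.993, -0.001], [0.993, 0.122, 0.001], [0.001, -0.001, -1.0]]
force: [-0.3, 1.7, 0.1]
gripper_width: 0.0487
grip_force: 0.0
1.85 [0.57635786 0.09549717 0.26351935] [[-0.122   0.9925 -0.0012]
 [ 0.9925  0.122   0.0011]
 [ 0.0013 -0.0011 -1.    ]] [-0.17128695  0.01162345  0.23817041] 7.005890094141522
```

```bash
python3 -m creep '-0.1 0.012 0.12 0.036;-0.17 0.012 0.238 0.036;-0.17 0.012 0.238 0.036;-0.17 0.012 0.238 0.036;-0.17 0.012 0.238 0.036'; python3 - <<'E'
from h import *
s=r.get_state(); R=np.array(s['tcp_rot']); print(s['ee_pos'],np.degrees(np.arctan2(R[1,1],R[0,1])))
snap('side','s1'); a=load('s1')['frame'][180:380,230:430,::-1]
cv2.imwrite('pics/s1c.png',cv2.resize(a,None,fx=3,fy=3,interpolation=cv2.INTER_CUBIC))
E
```

```text
time: 2.48
ee_pos: [0.5878, 0.0452, 0.1939]
tcp_rot: [[-0.009, 1.0, 0.003], [1.0, 0.009, 0.002], [0.002, 0.003, -1.0]]
force: [-0.4, -0.0, 0.5]
gripper_width: 0.0485
grip_force: 0.0
[0.58779952 0.04522072 0.19389983] 0.4899645596854626
```

View pics/s1c.png

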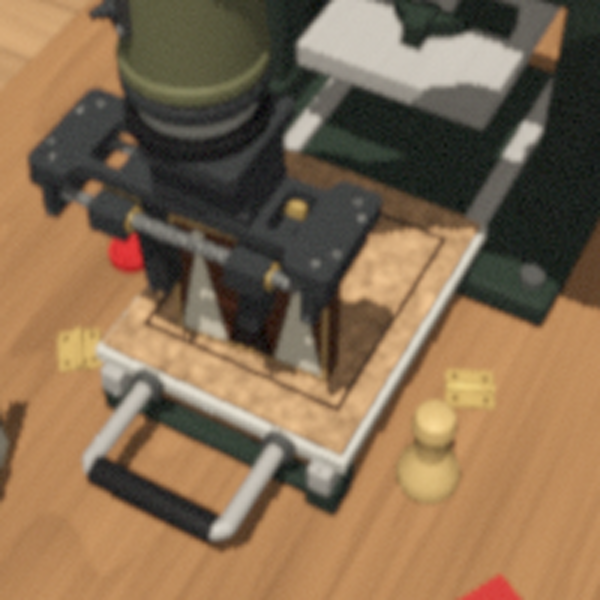

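The crop shows the gripper centred in front of the panel's top, both fingers facing the pearl side around (180–260, 250–330), nothing touched yet. I'll push slowly now.

```bash
python3 -m creep '-0.02 0 0 0;-0.04 0 0 0;-0.055 0 0 0;-0.065 0 0 0;-0.075 0 0 0'; python3 -m creep '-0.008 0 0 0;-0.016 0 0 0;-0.024 0 0 0;-0.032 0 0 0;-0.04 0 0 0';python3 -m creep '-0.008 0 0 0;-0.016 0 0 0;-0.024 0 0 0;-0.032 0 0 0;-0.04 0 0 0'
```

```text
time: 3.15
ee_pos: [0.5872, 0.0204, 0.1922]
tcp_rot: [[-0.006, 1.0, -0.0], [1.0, 0.006, 0.0], [0.0, -0.0, -1.0]]
force: [0.3, 0.4, -0.0]
gripper_width: 0.0483
grip_force: 0.0
time: 3.78
ee_pos: [0.5872, 0.0085, 0.1923]
tcp_rot: [[-0.006, 1.0, -0.0], [1.0, 0.006, 0.0], [0.0, -0.0, -1.0]]
force: [-0.1, 1.5, 0.7]
gripper_width: 0.0484
grip_force: 0.0
time: 4.4
ee_pos: [0.5873, -0.0035, 0.1923]
tcp_rot: [[-0.006, 1.0, -0.0], [1.0, 0.006, 0.0], [0.0, -0.0, -1.0]]
force: [-0.1, -0.8, 0.4]
gripper_width: 0.0486
grip_force: 0.0
```

```bash
python3 - <<'E'
from h import *
snap('side','s2'); snap('scene','c2')
a=load('s2')['frame'][200:350,250:400,::-1];b=load('c2')['frame'][190:340,240:390,::-1]
cv2.imwrite('pics/s2c.png',cv2.resize(np.hstack([a,b]),None,fx=2.66,fy=2.66,interpolation=cv2.INTER_CUBIC))
E
```

```text
(no output)
```

View pics/s2c.png

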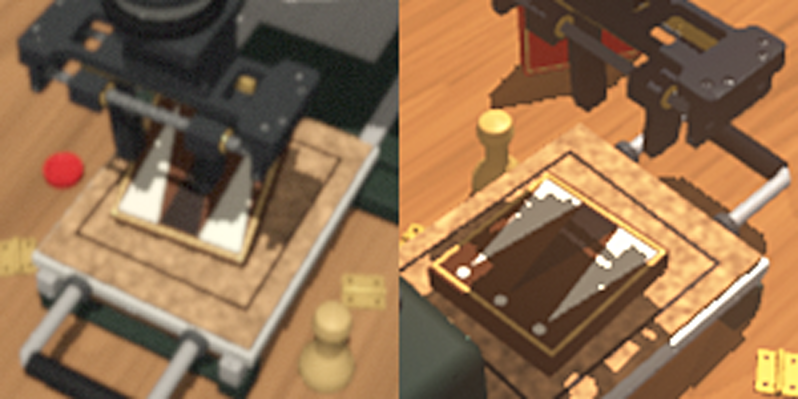

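The panel has gone over pearl side up; I'll retreat behind the handle and check.

```bash
python3 -m creep '0.2 0 0 0;0.4 0 0 0;0.6 0 0 0;0.6 0 0 0;0.6 0 0 0'; python3 - <<'E'
from h import *
snap('side','s3'); snap('scene','c3')
c=load('s3');
for n,p in dict(brown=(222,352),blue=(220,412),burn=(372,342)).items(): print(n,onplane(c,*p,0)[:2].round(3))
print(r.get_state()['ee_pos'],r.get_state()['force'])
a=c['frame'][180:380,200:400,::-1];b=load('c3')['frame'][180:380,230:430,::-1]
cv2.imwrite('pics/s3c.png',cv2.resize(np.hstack([a,b]),None,fx=2,fy=2,interpolation=cv2.INTER_CUBIC))
E
```

```text
time: 5.12
ee_pos: [0.5861, 0.1763, 0.1922]
tcp_rot: [[-0.006, 1.0, -0.0], [1.0, 0.006, -0.001], [-0.001, -0.0, -1.0]]
force: [0.8, -1.4, 0.3]
gripper_width: 0.0485
grip_force: 0.0
brown [0.706 0.166]
blue [0.634 0.265]
burn [0.452 0.003]
[0.58649203 0.17448159 0.19233887] [ 0.2277991  -0.7687336  -0.62952408]
```

View pics/s3c.png

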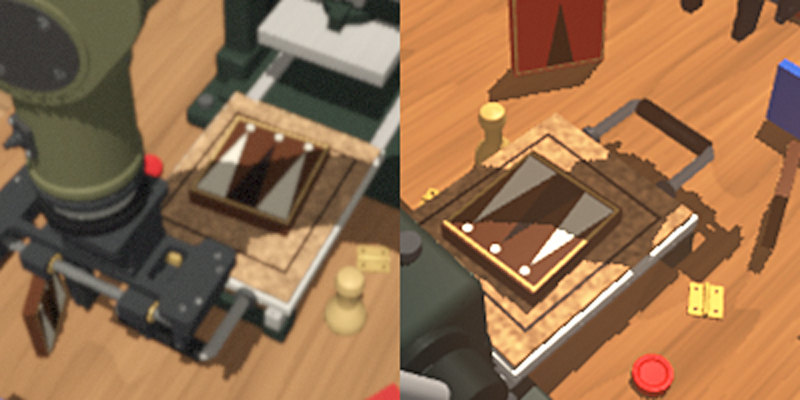

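The panel lies flat, pearl side up, with its top face corners in the right half at about (536,152), (621,212), (533,292) and (443,225). I'll check its margins in the line, and how high the small brown look-alike at (45,310) stands.

```bash
python3 - <<'E'
from h import *
np.set_printoptions(precision=4,suppress=True)
C=load('c3');S=load('s3')
P=np.array([onplane(C,230+(u-400)/2,180+v/2,.09)[:2] for u,v in[(536,152),(621,212),(533,292),(443,225)]])
print(P,[np.linalg.norm(P[i]-P[i-1]) for i in range(4)])
Q=np.array([onplane(S,200+u/2,180+v/2,.09)[:2] for u,v in[(192,192),(288,222),(330,150),(243,117)]]);print(Q)
a=load('side0')['frame'][295:365,190:260,::-1];b=load('scene0')['frame'][205:305,380:480,::-1]
cv2.imwrite('pics/br.png',np.hstack([cv2.resize(a,(400,400),interpolation=2),cv2.resize(b,(400,400),interpolation=2)]))
E
```

```text
[[ 0.5359 -0.0194]
 [ 0.6413 -0.0156]
 [ 0.6469 -0.1292]
 [ 0.5412 -0.1374]] [np.float64(0.11809562849184815), np.float64(0.10547145290653194), np.float64(0.11373985147094241), np.float64(0.10595043414714927)]
[[ 0.6353 -0.011 ]
 [ 0.5321 -0.0235]
 [ 0.5362 -0.1298]
 [ 0.6409 -0.1285]]
```

View pics/br.png

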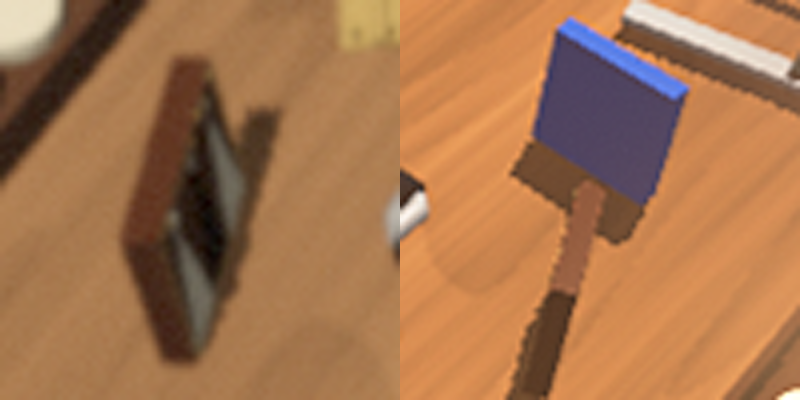

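The margins are at least 14 mm on every side. Now the look-alike's height and near corner, along with the next shift.

```bash
python3 - <<'E'
from h import *
S=load('side0');f=lambda u,v:(190+u*.175,295+v*.175)
b=onplane(S,*f(163,360),0)
for z in(.06,.07,.08,.09,.1): print(z,onplane(S,*f(130,240),z)[:2].round(3),onplane(S,*f(175,60),z)[:2].round(3),onplane(S,*f(205,65),z)[:2].round(3))
print(b,onplane(S,*f(195,360),0),onplane(S,*f(235,290),0))
s=r.get_state(); R=np.array(s['tcp_rot']); print(s['time'],s['ee_pos'],R.T@(np.array([.587,.172,.075])-s['ee_pos'])/.3)
E
```

```text
0.06 [0.711 0.171] [0.743 0.106] [0.732 0.103]
0.07 [0.706 0.175] [0.737 0.111] [0.726 0.108]
0.08 [0.7   0.179] [0.731 0.116] [0.721 0.113]
0.09 [0.695 0.183] [0.725 0.121] [0.715 0.117]
0.1 [0.689 0.187] [0.719 0.125] [0.709 0.122]
[0.70397435 0.1798687  0.        ] [0.69424247 0.17459559 0.        ] [0.69864663 0.14583475 0.        ]
5.225 [0.58649203 0.17448159 0.19233887] [-0.00772557  0.00167499  0.39114081]
```

Look-alike about 75 mm high, x ≥ 0.69: the gripper body clears it. I'll descend behind the handle and push gently.

```bash
python3 -m creep '0 0 0.15 0;0 0 0.3 0;0 0 0.405 0;0 0 0.405 0;0 0 0.405 0'; python3 -m creep '-0.02 0 0 0;-0.04 0 0 0;-0.055 0 0 0;-0.065 0 0 0;-0.075 0 0 0';python3 -m creep '-0.008 0 0 0;-0.016 0 0 0;-0.024 0 0 0;-0.032 0 0 0;-0.04 0 0 0';python3 -m creep '-0.008 0 0 0;-0.016 0 0 0;-0.024 0 0 0;-0.034 0 0 0;-0.045 0 0 0'
```

```text
time: 5.85
ee_pos: [0.5874, 0.1757, 0.072]
tcp_rot: [[-0.004, 1.0, 0.002], [1.0, 0.004, 0.0], [0.0, 0.002, -1.0]]
force: [-0.3, 0.2, -0.4]
gripper_width: 0.0482
grip_force: 0.0
time: 6.48
ee_pos: [0.5864, 0.1541, 0.0709]
tcp_rot: [[-0.006, 1.0, 0.0], [1.0, 0.006, 0.0], [0.0, 0.0, -1.0]]
force: [0.1, 0.1, -0.0]
gripper_width: 0.0487
grip_force: 0.0
time: 7.1
ee_pos: [0.5864, 0.1438, 0.0708]
tcp_rot: [[-0.006, 1.0, 0.0], [1.0, 0.006, 0.002], [0.002, 0.0, -1.0]]
force: [-0.8, 4.8, -0.6]
gripper_width: 0.0488
grip_force: 2.2
time: 7.72
ee_pos: [0.5864, 0.1285, 0.0708]
tcp_rot: [[-0.006, 1.0, -0.0], [1.0, 0.006, 0.0], [0.0, -0.0, -1.0]]
force: [-0.2, 5.2, -0.3]
gripper_width: 0.0484
grip_force: 2.1
```

```bash
python3 -m creep '-0.012 0 0 0;-0.025 0 0 0;-0.038 0 0 0;-0.051 0 0 0;-0.064 0 0 0'|grep -E 'ee_|^force';python3 -m creep '-0.013 0 0 0;-0.026 0 0 0;-0.039 0 0 0;-0.052 0 0 0;-0.065 0 0 0'|grep -E 'ee_|^force';python3 -m creep '-0.013 0 0 0;-0.026 0 0 0;-0.039 0 0 0;-0.052 0 0 0;-0.065 0 0 0'|grep -E 'ee_|^force';python3 -m creep '-0.013 0 0 0;-0.026 0 0 0;-0.039 0 0 0;-0.052 0 0 0;-0.065 0 0 0'|grep -E 'ee_|^force'
```

```text
ee_pos: [0.5862, 0.1092, 0.0707]
force: [-2.5, 3.3, 1.4]
ee_pos: [0.5862, 0.0897, 0.0707]
force: [-3.6, 4.8, 0.9]
ee_pos: [0.586, 0.0701, 0.0707]
force: [-3.1, 4.3, 1.6]
ee_pos: [0.5859, 0.0505, 0.0706]
force: [-3.1, 5.2, 0.5]
```

```bash
python3 -m creep '-0.013 0 0 0;-0.026 0 0 0;-0.039 0 0 0;-0.052 0 0 0;-0.065 0 0 0'|grep -E 'ee_|^force';python3 -m creep '-0.013 0 0 0;-0.026 0 0 0;-0.039 0 0 0;-0.052 0 0 0;-0.065 0 0 0'|grep -E 'ee_|^force';python3 -m creep '-0.013 0 0 0;-0.026 0 0 0;-0.039 0 0 0;-0.052 0 0 0;-0.065 0 0 0'|grep -E 'ee_|^force'
```

```text
ee_pos: [0.5858, 0.031, 0.0706]
force: [-4.4, 4.4, 1.4]
ee_pos: [0.5858, 0.0115, 0.0706]
force: [-3.3, 4.9, 1.9]
ee_pos: [0.5857, -0.0081, 0.0705]
force: [-4.0, 4.0, 1.2]
```

```bash
python3 -m creep '-0.013 0 0 0;-0.026 0 0 0;-0.039 0 0 0;-0.052 0 0 0;-0.065 0 0 0'|grep -E 'ee_|^force';python3 -m creep '-0.012 0 0 0;-0.024 0 0 0;-0.036 0 0 0;-0.046 0 0 0;-0.056 0 0 0'|grep -E 'ee_|^force';python3 -m creep '-0.007 0 0 0;-0.014 0 0 0;-0.021 0 0 0;-0.027 0 0 0;-0.033 0 0 0'|grep -E 'ee_|^force'
```

```text
ee_pos: [0.5857, -0.0276, 0.0705]
force: [-2.7, 4.1, 0.8]
ee_pos: [0.5857, -0.0445, 0.0704]
force: [-3.1, 4.3, 1.6]
ee_pos: [0.5857, -0.0544, 0.0704]
force: [-3.3, 3.8, 1.3]
```

```bash
python3 -m creep '-0.005 0 0 0;-0.01 0 0 0;-0.015 0 0 0;-0.02 0 0 0;-0.025 0 0 0'|grep -E 'ee_|^force';python3 -m creep '-0.004 0 0 0;-0.008 0 0 0;-0.012 0 0 0;-0.016 0 0 0'|grep -E 'ee_|^force';python3 -m creep '-0.004 0 0 0;-0.008 0 0 0'|grep -E 'ee_|^force';python3 -m creep '-0.004 0 0 0;-0.004 0 0 0'|grep -E 'ee_|^force'
```

```text
ee_pos: [0.5857, -0.0619, 0.0704]
force: [-2.9, 3.8, 1.4]
ee_pos: [0.5857, -0.0667, 0.0704]
force: [-3.5, 3.6, 1.1]
ee_pos: [0.5857, -0.0691, 0.0704]
force: [-3.5, 4.5, 1.2]
ee_pos: [0.5862, -0.0705, 0.0704]
force: [-3.3, 2.5, -0.2]
```

```bash
python3 -m creep '-0.004 0 0 0;-0.008 0 0 0'|grep -E 'ee_|^force';python3 -m creep '-0.004 0 0 0;-0.008 0 0 0'|grep -E 'ee_|^force'
```

```text
ee_pos: [0.5866, -0.0721, 0.0705]
force: [-2.9, 4.1, -0.5]
ee_pos: [0.5866, -0.0735, 0.0705]
force: [-3.4, 7.4, 0.8]
```

```bash
python3 -m creep '-0.004 0 0 0;-0.008 0 0 0;-0.008 0 0 0'|grep -E 'ee_|^force'
```

```text
ee_pos: [0.5866, -0.0736, 0.0705]
force: [-3.9, 10.2, 1.2]
```

The bed is at its stop: the force climbs with no further motion, and the travel was about 0.219 m. Now I'll retreat and look.

```bash
python3 -m creep '0.02 0 0 0;0.1 0 0 0;0.3 0 0 0;0.5 0 -0.2 0;0.6 0 -0.5 0'|grep -E 'ee_|^force'; python3 -m creep '0.3 0 -0.3 0;0.3 0 -0.3 0;0.3 0 -0.3 0'|grep -E 'ee_|^force'; python3 - <<'E'
from h import *
snap('side','s4'); a=load('s4')['frame'][140:340,240:440,::-1]
cv2.imwrite('pics/s4c.png',cv2.resize(a,None,fx=3,fy=3,interpolation=cv2.INTER_CUBIC))
E
```

```text
ee_pos: [0.5874, 0.0841, 0.1728]
force: [1.1, 0.3, -0.0]
ee_pos: [0.5893, 0.1767, 0.2666]
force: [-0.5, -0.9, -0.2]
```

View pics/s4c.png

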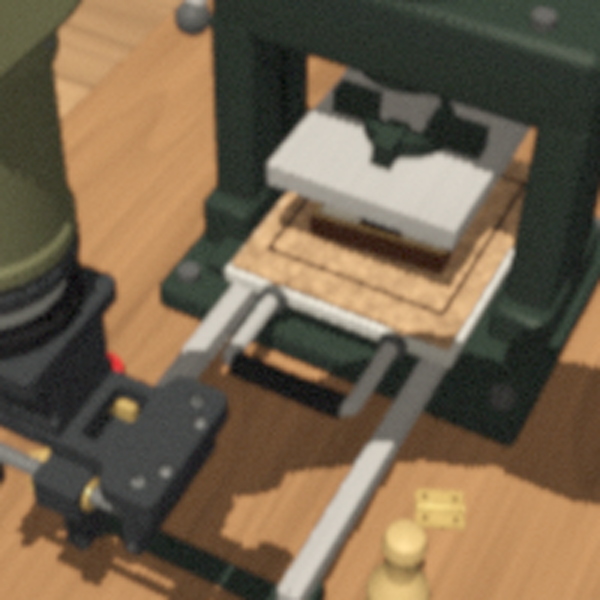

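The bed is home, and the panel lies under the platen with its foot edge at (313,235)–(445,272). The line's near corners are at (272,245) and (445,312). I'll do one numeric check before handing in.

```bash
python3 - <<'E'
from h import *
S=load('s4')
for u,v in[(272,245),(445,312),(313,235),(445,272)]: print(onplane(S,240+u/3,140+v/3,.07)[:2].round(4))
print(r.get_state()['time'],r.get_state()['force'])
E
```

```text
[ 0.658  -0.2034]
[ 0.511  -0.2013]
[ 0.635  -0.2287]
[ 0.5275 -0.2402]
17.525 [ 0.55519617 -0.75575501 -0.35876955]
```

```bash
python3 -c "
from plant import r
print(r.close_job())"
```

```text
the job is handed in; nothing more can be done
None
```

The job is handed in, verdict not shown: the panel lies pearl side up with at least about 11 mm to the black line by my measurement, the bed is against its home stop, I never touched the lever or the things on the bench, and the arm is clear.

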